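Move the fittings tote to the spring-keeper hook

ROBOT

A 6-joint arm with a two-finger parallel gripper is mounted at the origin on the work surface. World frame = base frame: x ahead of the robot, y to its left, z up, the work surface at z = 0. Lengths are in mm, angles in rad, forces in N, time in s.
With the tool pointing down it reaches from about 350 to 975 mm from the base axis. Payload 7.1 kg.
Tool frame: the origin (TCP) lies between the finger pads; the fingertips stand 19 mm ahead of it and the grasp point (between the pads) is the TCP; z points along the fingers, y is the line along which they close (so a half turn about z gives the same grasp; the last joint's range is limited). The gripper opens to 88 mm and grips with 3 to 60 N. Pads are 20 mm wide; open, the fingers measure 115 mm over their backs; the gripper's body (75 mm by 178 mm) begins 61 mm behind the grasp point.
Start: joints at [1.303, 0.423, 1.63, -0, 1.089, -0.019], TCP at [153.869, 605.747, 241.675] pointing down, gripper open.
Joint ranges: [-3, 3], [-0.9, 2.11], [0.09, 2.58], [-1.31, 4.45], [0.11, 2.69], [-2.54, 2.54]. Speed limits (rad/s): [2.39, 2.39, 3.01, 3.14, 3.14, 3.14].

INTERFACE

Orientations are given as a rotation vector (axis times angle).
In Python, from workcell import ctrl gives the robot as it stands.
- The arm moves only by the tool arm_command, never from a script. Its argument "series" is a list of rows, each an object with "linear": the shift along the tool's x, y, z in m, a list of three; "turn": the turn about the tool's z in rad. A call has 1 to 10 rows; each row shifts and turns the commanded pose from where the row before left it, along the tool's axes as they then stand; what a row does not reach is not made up. A row lasts 1/10 s, in which the tool goes at most 50 mm and 8.59 degrees, less where a joint would pass 70% of its speed; a pose out of reach is approached as far as the arm can. A call with a gripper value outside its range is refused whole. "jaw" is the opening, from -1 (shut) to 1 (fully open), set as the call begins (left out, the last holds). The fingers move at their own pace and stop on an object; the grip force is fixed at half the most. Time passes only in rows, so rows that do not move let the fingers close. It gives the time, the measured TCP pose, the force, the opening and the grip force at its end, in the units of the state.
- ctrl.get_obs(): the state, without advancing time (a new reading comes with each control period).
- ctrl.get_image(name): name is "scene" or "top" or "wrist"; returns a dict with "frame" (400x640x3 uint8, blue, green, red), "fx", "fy", "cx", "cy" (pixels), "rvec" (rotation vector, rad) and "tvec" (3), from world to camera coordinates, as OpenCV has them. Camera axes: x right, y down, z forward; pixel columns grow to the right and rows downward; lengths in mm; the calibration is good to about 2 mm. A picture is of the moment at which its call begins. There is no depth.
- ctrl.close_job(): hands the job in; it is judged then, once.
The state is a dict: "t": time; "qpos": joint angles; "qvel": joint speeds; "joint_torque": joint torques, N m; "ee_pos": TCP position; "orientation": TCP orientation; "ft_force": force on the tool from outside, world axes, zero at the start; "moment": the same for the moment, N m; "width": finger opening in mm; "grasp_force": force on a finger pad.
Only numpy, scipy, OpenCV 4.12 (cv2) and the standard library are available. Lean on these libraries where they do the work, as an engineer would, in place of code of your own. Each camera call takes 0.05 s, during which the arm holds its last target. There are 200 camera calls.

TASK

Take the small-parts tote off the plain hook and hang it fully home on the spring-keeper hook of the other stand, its bar down on the hook floor behind the nose with the sprung plate bearing on it; then let go. Push the plate back gently without ramming it against its stop and lower the bar softly, keep the tote level with both couplings in it, do not set it down on the way, and leave the other things on the table where they are.

Things in the scene. Friction and masses are not known exactly. Their poses are not given: they have to be found in the camera images.
- tote_grip (a point): Centre of the tote's upright wooden grip plate: 20 mm thick (x), 60 mm wide (y), 44 mm tall. Axes: z up, y along the tote's bar. It lies straight over the tray's middle, 196 mm above the tray's underside and 46 mm above the bar's centre; a neck 20 mm wide, 18 mm tall joins it to the bar.
- tote_bar (a point): Centre of the tote's level cross-bar: 14 mm thick (x), 140 mm long (y), 12 mm tall (z); same axes as the grip. A hook arm goes under the middle of this bar and over the tray. Its ends are the two straps, at y = +-68 mm, that carry the tray.
- tote: The tote: a steel tray 100 (x) x 140 (y) x 45 mm tall hanging by straps from its bar. Origin at the centre of the tray's underside (61 mm above the table when hung on either hook), axes as the grip; the bar's underside is 144 mm above it. 0.36 to 0.6 kg, plus two loose brass couplings of 60 g standing in the tray.
- plain_stand: Stand with the plain hook where the tote starts. Origin: table level at the post's axis; z up; arm points along -x. Base 130 x 120 x 10 mm, post 30 mm square, head 46 x 44 mm up to 215 mm. Arm 24 wide, 10 thick, top (floor) at z = 205. Pocket x = -122 to -100 mm between an upturned nose (8 thick) in front and a lip behind, both 12 mm tall; no sprung plate.
- keeper_stand: Stand with the spring-keeper hook, the tote's new place, told by the sprung plate facing the nose. Origin, axes, base, post, head, arm width and floor height (205 mm) as on the plain stand; nose 8 mm thick, 12 mm tall above the floor. With the bar home, its centre is 7 mm behind the nose's rear face and 6 mm above the floor.
- keeper_head (a point): Centre of the keeper stand's clamp head, at x = 0, z = 200 mm of the stand, same axes. The hook arm is clamped in it at an unmeasured reach: the nose's rear face is anywhere from x = -147 to -97 mm of the stand, and the rest of the hook shifts with it; it stays put in use. Behind the sprung plate: a block 34 mm wide, its top 226 mm above the table.
- keeper_mid (a point): Nominal middle of the keeper's pocket (arm at mid-reach): x = -115, z = 205 mm of the stand, same axes; the true one is up to 25 mm nearer or farther. The sprung plate (24 mm wide, 2 to 26 mm above the floor) stands 6 mm behind the nose's rear face, too near for the 14 mm bar to drop in; it yields towards +x: 2.4 N to start, 0.3 N more per mm, 8 mm with the bar home, hard stop at 10 mm.
- coupling_a_c (a point): Middle of one of the two loose brass couplings in the tray (32 mm across, 34 mm tall).
- coupling_b_c (a point): Middle of the other loose brass coupling.
- jar: Bystander: amber glass jar with a yellow lid, 60 mm across, 85 mm tall; origin at its underside's centre.
- bowl: Bystander: white bowl, 90 mm across, 35 mm tall; origin at its underside's centre.
- wrench: Bystander: steel wrench lying flat; origin at its underside's centre.
- shaker: Bystander: small glass shaker with a black cap, 36 mm across, 75 mm tall; origin at its underside's centre.
- mug: Bystander: blue mug, 80 mm across, 90 mm tall; origin at its underside's centre.
There are look-alikes about, which are no part of the job. Leave any orange look-alike of the tote alone.

How it is judged:
By the outcome, as a careful person would: the job done as asked, in the order asked, and still so for the second after the job is handed in, with the robot touching nothing.
It also fails if it takes over 61 s, if anything falls off the work surface, if the arm or the gripper's body presses on something with over 40 N, if the wrist force passes 120 N, or if a joint passes its speed limit or range.

## Working session

There is one attempt and no reset: what is moved stays moved. The work goes in short steps, Python scripts to look and compute and a tool call to move; the robot and the scene stay as the last step left them, time stands still between calls to the robot, and variables do not carry over. Pictures are saved under pics/ and viewed, at most 10 in all, crops included, and the job is handed in when it is done.

Besides the shell and the picture viewer there is one more tool, called after "Call:" by a JSON object that holds its "method" and its "body", one argument or row to a line. arm_command: Moves the arm, as the interface text tells. Its arguments: {"type":"object","properties":{"series":{"type":"array"},"jaw":{"type":"number"}},"required":["series"]}

```bash
mkdir -p pics; cat > h.py <<'E'
import numpy as np, cv2
from workcell import ctrl
def cam(n):
    im=ctrl.get_image(n); R=cv2.Rodrigues(np.array(im['rvec'],float))[0]; t=np.array(im['tvec'],float).ravel()
    K=np.array([[im['fx'],0,im['cx']],[0,im['fy'],im['cy']],[0,0,1]]); return im['frame'],K,R,t
def ray(c,u,v):
    _,K,R,t=c; d=R.T@np.linalg.solve(K,[u,v,1.]); return -R.T@t,d/np.linalg.norm(d)
def onz(c,u,v,z):
    o,d=ray(c,u,v); return o+d*(z-o[2])/d[2]
def tri(c1,p1,c2,p2):
    o1,d1=ray(c1,*p1);o2,d2=ray(c2,*p2); s=np.linalg.lstsq(np.c_[d1,-d2],o2-o1,rcond=None)[0]
    a,b=o1+s[0]*d1,o2+s[1]*d2; return (a+b)/2,np.linalg.norm(a-b)
def proj(c,P):
    _,K,R,t=c; p=K@(R@np.array(P,float)+t); return p[:2]/p[2]
E
python3 - <<'E'
from h import *
for n in('scene','top'):
    c=cam(n); cv2.imwrite(f'pics/{n}0.png',c[0]); print(n,(-c[2].T@c[3]).round(),c[2][2].round(2),c[1][0,0])
print(ctrl.get_obs())
E
```

```text
scene [1140.  744.  800.] [-0.59 -0.55 -0.59] 365.58505741945004
top [ 240.  163. 1716.] [ 0.18  0.01 -0.98] 449.4441580006094
{'t': 0.1, 'qpos': array([ 1.30303148e+00,  4.23763039e-01,  1.63062255e+00, -1.64782432e-05,
        1.08857154e+00, -1.89813032e-02]), 'qvel': array([ 1.78369669e-03, -2.18823870e-03, -2.38687137e-03,  6.49180230e-04,
        2.79750045e-05,  5.12096905e-04]), 'joint_torque': array([-4.20292854e-04, -5.45616782e+01, -2.74324518e+01,  6.43888582e-02,
        1.88674981e-02, -8.19662738e-07]), 'ee_pos': array([153.73229331, 605.30580049, 240.97674083]), 'orientation': array([-3.89746849e-01, -3.11714021e+00,  2.12446544e-03]), 'ft_force': array([-0.7093051 ,  0.31202441,  0.01152925]), 'moment': array([ 0.01307909,  0.01241229, -0.00345658]), 'grasp_force': 0.0, 'width': 87.86877914679525}
```

View pics/scene0.png

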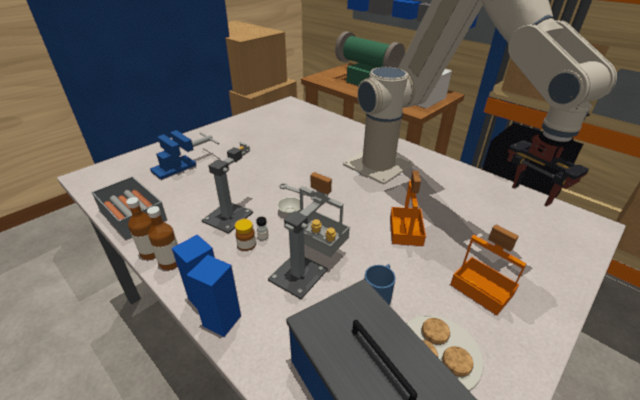

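View pics/top0.png

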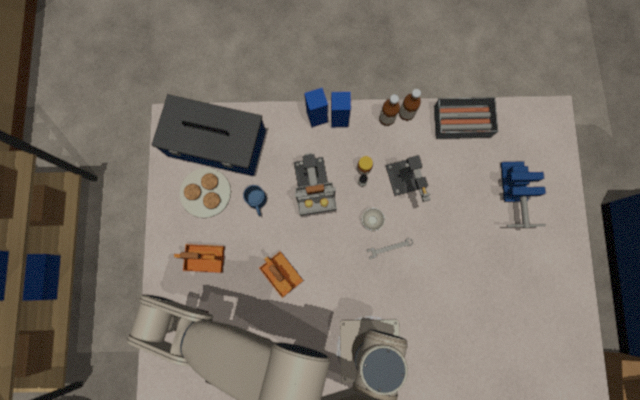

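Scene view: the steel tote hangs on the front stand (grip about (320,183), tray (325,235)). The other stand is at (228,185), with its hook end near (240,152). Top view: steel tote at (315,190), second stand at (408,178).

Candidates for the tote: the steel one at top (315,190), the orange ones at top (205,258) and (282,273). I choose the steel one and will check it in a close crop.

```bash
python3 - <<'E'
import cv2,numpy as np
s=cv2.imread('pics/scene0.png');t=cv2.imread('pics/top0.png')
a=cv2.resize(s[130:300,190:360],(400,400),interpolation=cv2.INTER_CUBIC)
b=cv2.resize(t[145:225,285:365],(400,400),interpolation=cv2.INTER_CUBIC)
c=cv2.resize(t[145:215,375:445],(400,400),interpolation=cv2.INTER_CUBIC)
d=cv2.resize(s[135:185,195:265],(392,280),interpolation=cv2.INTER_CUBIC)
x=np.zeros((600,800,3),np.uint8)
x[:300,:300]=cv2.resize(a,(300,300));x[:400,400:]=b;x[300:,:300]=cv2.resize(c,(300,300));x[:280,:0]=0
x[400:600,400:680]=cv2.resize(d,(280,200))
cv2.imwrite('pics/crop1.png',x)
E
```

```text
(no output)
```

View pics/crop1.png

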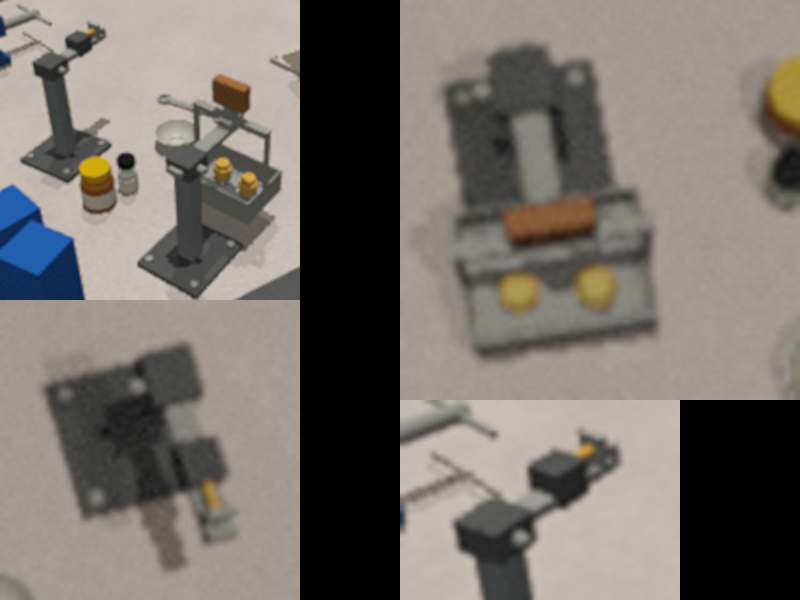

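Crop check: the steel tote, with a wooden grip and two brass couplings, hangs on the plain hook. The keeper stand is the one with the orange sprung plate, at top about (424,190), facing the nose at (426,197).

```bash
cat > m1.py <<'E'
from h import *
T=cam('top');S=cam('scene')
def mask(c,box,lo,hi):
    x0,y0,x1,y1=box; h=cv2.cvtColor(c[0],cv2.COLOR_BGR2HSV); m=np.zeros(h.shape[:2],np.uint8)
    m[y0:y1,x0:x1]=cv2.inRange(h[y0:y1,x0:x1],lo,hi)
    n,l,s,ce=cv2.connectedComponentsWithStats(m); i=1+np.argmax(s[1:,4]); pts=np.argwhere(l==i)[:,::-1].astype(np.float32)
    return ce[i],s[i],cv2.minAreaRect(pts)
br=((3,110,40),(16,255,200))
a=mask(T,(295,175,340,200),*br);b=mask(S,(300,165,340,200),*br)
print(a,b)
print('grip tri',tri(T,a[0],S,b[0]),'top@279',onz(T,*a[0],279))
bx=cv2.boxPoints(a[2]); print('rect@279',[onz(T,*p,279)[:2].round(1) for p in bx])
o=((12,120,110),(28,255,255))
p=mask(T,(410,175,435,200),*o);q=mask(S,(235,140,255,160),*o)
print(p,q,'plate',tri(T,p[0],S,q[0]),onz(T,*p[0],231))
for n,u,z in(('head',(415.1,162.5),215),('block',(421.7,182.3),226),('plate',p[0],231),('nose',(425.9,197.5),217)): print(n,onz(T,*u,z).round(1))
E
python3 m1.py
```

```text
(array([314.72268908, 188.76470588]), array([306, 185,  18,   9, 119], dtype=int32), ((314.7560119628906, 188.9080047607422), (6.88709020614624, 17.62021827697754), 79.69515228271484)) (array([320.57234727, 182.7170418 ]), array([311, 173,  20,  21, 311], dtype=int32), ((320.3620910644531, 182.84483337402344), (23.211917877197266, 15.412713050842285), 21.801406860351562))
grip tri (array([552.5482948 , 188.19826246, 258.34552177]), np.float64(0.0017622280202412549)) top@279 [548.11508226 187.83736783 279.        ]
rect@279 [array([554.3, 218. ]), array([563.7, 161.1]), array([541. , 157.5]), array([531.6, 214.3])]
(array([423.53846154, 189.30769231]), array([422, 187,   4,   6,  13], dtype=int32), ((423.50006103515625, 189.50001525878906), (5.093247413635254, 2.1828207969665527), 75.96376037597656)) (array([241.33333333, 147.11111111]), array([240, 146,   4,   3,   9], dtype=int32), ((241.25003051757812, 147.25001525878906), (2.1213202476501465, 2.8284268379211426), 45.0)) plate (array([ 548.49383026, -177.3383547 ,  225.51285375]), np.float64(5.419081855430796)) [ 549.43603249 -177.9998284   231.        ]
head [ 647.6 -158.2  215. ]
block [ 574.9 -174.3  226. ]
plate [ 549.4 -178.   231. ]
nose [ 523.8 -187.5  217. ]
```

Call:
{"method": "arm_command", "body": {
  "series": [
    {"linear":[0,0,-0.04]},
    {"linear":[0,0,-0.04]},
    {"linear":[0,0,-0.04]},
    {"linear":[-0.02,-0.012,-0.03]},
    {"linear":[-0.035,-0.022,-0.01]},
    {"linear":[-0.035,-0.022,0]},
    {"linear":[-0.035,-0.022,0]},
    {"linear":[-0.035,-0.022,0]},
    {"linear":[-0.035,-0.022,0]},
    {"linear":[-0.035,-0.022,0]}
  ],
  "jaw": 1
}}

```text
validation failed for argument at $.se...
```

Call:
{"method": "arm_command", "body": {
  "series": [
    {"linear":[-0.035,-0.022,0]},
    {"linear":[-0.035,-0.022,0]},
    {"linear":[-0.035,-0.022,0]},
    {"linear":[-0.035,-0.022,0]},
    {"linear":[-0.035,-0.022,0]},
    {"linear":[-0.035,-0.022,0]},
    {"linear":[-0.03,-0.022,0]},
    {"linear":[0,0,0],"turn":0.14},
    {"linear":[0,0,0],"turn":0.14},
    {"linear":[0,0,0],"turn":0.14}
  ]
}}

```text
validation failed for argument at $.se...
```

Call:
{"method": "arm_command", "body": {
  "series": [
    {"linear":[0,0,0],"turn":0.14},
    {"linear":[0,0,0],"turn":0.14},
    {"linear":[0,0,0],"turn":0.14},
    {"linear":[0,0,0],"turn":0.14},
    {"linear":[0,0,0],"turn":0.14},
    {"linear":[0,0,0],"turn":0.14},
    {"linear":[0,0,0],"turn":0.14},
    {"linear":[0,0,0]},
    {"linear":[0,0,0]}
  ]
}}

```text
validation failed for argument at $.se...
```

```bash
cat > st.py <<'E'
from h import *
def st():
    o=ctrl.get_obs(); R=cv2.Rodrigues(np.array(o['orientation'],float))[0]
    print('t',round(o['t'],2),'pos',o['ee_pos'].round(1),'tool y ang',np.degrees(np.arctan2(R[1,1],R[0,1])).round(2),'q',o['qpos'].round(2),'z',R[:,2].round(3),'F',o['ft_force'].round(1),'M',o['moment'].round(2),'w',round(o['width'],1),'g',round(o['grasp_force'],1))
    return o,R
E
python3 - <<'E'
from st import *
st(); c=cam('wrist'); cv2.imwrite('pics/w1.png',c[0]); print((-c[2].T@c[3]).round(),c[2].round(2),c[1][0,0], proj(c,[552.5,188,279]))
E
```

```text
t 0.2 pos [153.8 605.5 241.2] tool y ang 75.75 q [ 1.3   0.42  1.63  0.    1.09 -0.02] z [-0.    -0.001 -1.   ] F [ 0.1 -0.9 -0.1] M [-0.02  0.06 -0.02] w 87.7 g 0.0
[ 90. 622. 383.] [[ 0.25  0.97 -0.  ]
 [ 0.94 -0.24  0.24]
 [ 0.23 -0.06 -0.97]] 297.74633834316387 [-64.89203082 850.17807753]
```

View pics/w1.png

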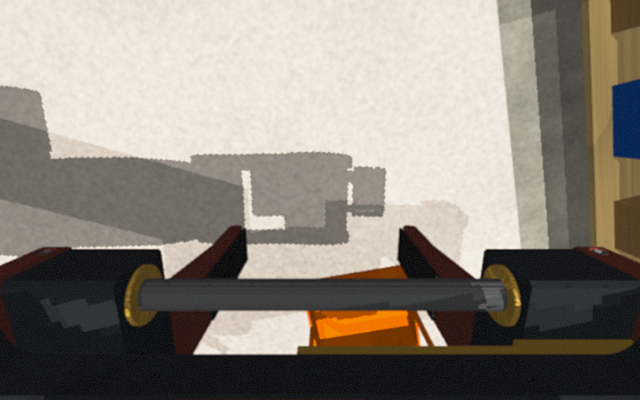

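The moves were refused because each row probably needs a "turn". The wrist picture shows only the open fingers and an orange look-alike under them at (360,320).

Call:
{"method": "arm_command", "body": {
  "series": [
    {"linear":[0,0,-0.04],"turn":0},
    {"linear":[0,0,-0.04],"turn":0},
    {"linear":[0,0,-0.04],"turn":0},
    {"linear":[-0.02,-0.012,-0.03],"turn":0},
    {"linear":[-0.035,-0.022,-0.01],"turn":0},
    {"linear":[-0.035,-0.022,0],"turn":0},
    {"linear":[-0.035,-0.022,0],"turn":0},
    {"linear":[-0.035,-0.022,0],"turn":0},
    {"linear":[-0.035,-0.022,0],"turn":0},
    {"linear":[-0.035,-0.022,0],"turn":0}
  ],
  "jaw": 1
}}

```text
t: 1.25
ee_pos: [342.2, 408.1, 401.8]
orientation: [0.389, 3.117, 0.0]
ft_force: [-0.1, 0.1, -0.3]
width: 88.1
grasp_force: 0.0
```

Call:
{"method": "arm_command", "body": {
  "series": [
    {"linear":[-0.035,-0.022,0],"turn":0},
    {"linear":[-0.035,-0.022,0],"turn":0},
    {"linear":[-0.035,-0.022,0],"turn":0},
    {"linear":[-0.035,-0.022,0],"turn":0},
    {"linear":[-0.035,-0.022,0],"turn":0},
    {"linear":[-0.035,-0.022,0],"turn":0},
    {"linear":[-0.03,-0.022,0],"turn":0},
    {"linear":[0,0,0],"turn":0.14},
    {"linear":[0,0,0],"turn":0.14},
    {"linear":[0,0,0],"turn":0.14}
  ]
}}

```text
t: 2.25
ee_pos: [536.2, 200.6, 401.4]
orientation: [-1.041, -2.964, 0.001]
ft_force: [-0.7, 0.4, -0.7]
width: 87.8
grasp_force: 0.0
```

Call:
{"method": "arm_command", "body": {
  "series": [
    {"linear":[0,0,0],"turn":0.14},
    {"linear":[0,0,0],"turn":0.14},
    {"linear":[0,0,0],"turn":0.14},
    {"linear":[0,0,0],"turn":0.14},
    {"linear":[0,0,0],"turn":0.14},
    {"linear":[0,0,0],"turn":0.14},
    {"linear":[0,0,0],"turn":0.14},
    {"linear":[0,0,0],"turn":0},
    {"linear":[0,0,0],"turn":0}
  ]
}}

```text
t: 3.15
ee_pos: [535.9, 201.2, 401.6]
orientation: [-2.302, -2.137, 0.0]
ft_force: [-0.1, -0.2, -0.3]
width: 87.8
grasp_force: 0.0
```

```bash
python3 - <<'E'
from st import *
st(); c=cam('wrist'); cv2.imwrite('pics/w2.png',c[0]); print((-c[2].T@c[3]).round(),c[2].round(2),c[1][0,0], proj(c,[552.5,188,279]))
E
```

```text
t 3.15 pos [535.9 201.2 401.6] tool y ang -4.25 q [ 0.34  0.2   1.57 -0.    1.37  0.41] z [-0. -0. -1.] F [-0.1 -0.2 -0.3] M [-0.08  0.11  0.02] w 87.8 g 0.0
[541. 267. 543.] [[ 1.   -0.07 -0.  ]
 [-0.07 -0.97  0.24]
 [-0.02 -0.24 -0.97]] 297.74633834316387 [341.44908222 213.23661295]
```

View pics/w2.png

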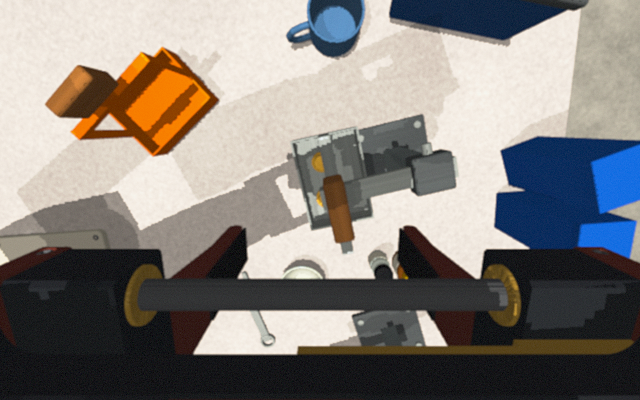

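Wrist view: grip (338,205), tray corners (292,141), (355,127), (372,215), (309,229), arm running right to its head at (434,172), so the tote sits roughly aligned with a tilt of about 9 degrees.

```bash
cat > m2.py <<'E'
from st import *
c=cam('wrist')
P=[onz(c,u,v,106)[:2] for u,v in((292,141),(355,127),(372,215),(309,229))]
a=lambda d:np.degrees(np.arctan2(d[1],d[0])).round(1)
print('tray',np.round(P,1).tolist(),'ctr',np.mean(P,0).round(1),'x ang',a(P[1]-P[0]),a(P[2]-P[3]),'y ang-90',a(P[0]-P[3])-90,a(P[1]-P[2])-90, [np.linalg.norm(P[i]-P[i-1]).round() for i in range(4)])
h=cv2.cvtColor(c[0],cv2.COLOR_BGR2HSV);m=np.zeros((400,640),np.uint8);m[165:250,310:365]=cv2.inRange(h[165:250,310:365],(3,110,30),(16,255,220))
m=cv2.morphologyEx(m,cv2.MORPH_OPEN,np.ones((3,3)))
cs=max(cv2.findContours(m,0,1)[0],key=cv2.contourArea); q=cv2.approxPolyDP(cs,2,True)[:,0]; print(q.tolist(),cv2.minAreaRect(cs))
T=cam('top')
cen=cv2.moments(cs);u=(cen['m10']/cen['m00'],cen['m01']/cen['m00']); print(u)
print('tri with top',tri(c,u,T,(314.7,188.8)))
for p in q: print(p,onz(c,*p,279).round(1),onz(c,*p,235).round(1))
E
python3 m2.py
```

```text
tray [[495.6, 250.1], [587.1, 262.9], [606.8, 130.3], [508.6, 114.9]] ctr [549.5 189.5] x ang 8.0 8.9 y ang-90 5.5 8.5 [np.float64(136.0), np.float64(92.0), np.float64(134.0), np.float64(99.0)]
[[324, 179], [323, 188], [335, 239], [350, 240], [352, 231], [343, 183], [339, 175]] ((337.9635314941406, 208.6138153076172), (66.69779205322266, 20.720781326293945), 78.02386474609375)
(337.93418521571857, 208.1349271777961)
tri with top (array([550.66278625, 188.52354627, 263.82762616]), np.float64(1.346442263372539))
[324 179] [538.8 221.1 279. ] [538.5 213.6 235. ]
[323 188] [537.3 213.  279. ] [536.7 204.1 235. ]
[335 239] [544.9 163.1 279. ] [545.7 145.9 235. ]
[350 240] [559.  161.1 279. ] [562.1 143.5 235. ]
[352 231] [561.4 169.9 279. ] [564.8 153.8 235. ]
[343 183] [555.6 216.2 279. ] [558.1 207.8 235. ]
[339 175] [552.4 223.8 279. ] [554.4 216.6 235. ]
```

Call:
{"method": "arm_command", "body": {
  "series": [
    {"linear":[-0.0115,0.016,0],"turn":0},
    {"linear":[0,0,0.02],"turn":-0.107},
    {"linear":[0,0,0.03],"turn":-0.107},
    {"linear":[0,0,0.025],"turn":0},
    {"linear":[0,0,0.02],"turn":0},
    {"linear":[0,0,0.005],"turn":0},
    {"linear":[0,0,0],"turn":0}
  ]
}}

```text
t: 4.0
ee_pos: [551.4, 188.0, 301.1]
orientation: [-2.065, -2.367, 0.002]
ft_force: [0.1, -0.7, 0.4]
width: 88.0
grasp_force: 0.0
```

```bash
python3 - <<'E'
from st import *
o,R=st(); c=cam('wrist'); cv2.imwrite('pics/w3.png',c[0][100:,150:500])
for d in((0,30,0),(0,-30,0),(10,0,0),(-10,0,0)):
    a=np.radians(8);p=np.array([551+d[0]*np.cos(a)-d[1]*np.sin(a),188.5+d[0]*np.sin(a)+d[1]*np.cos(a),279]);print(proj(c,p).round(1)-[150,100])
E
```

```text
t 4.0 pos [551.4 188.  301.1] tool y ang 7.8 q [ 0.31  0.3   1.67 -0.    1.18  0.17] z [-0.001 -0.001 -1.   ] F [ 0.1 -0.7  0.4] M [-0.05  0.08  0.03] w 88.0 g 0.0
[172.1  91.1]
[172.4 187.1]
[189.3 141. ]
[155.2 141.1]
```

View pics/w3.png

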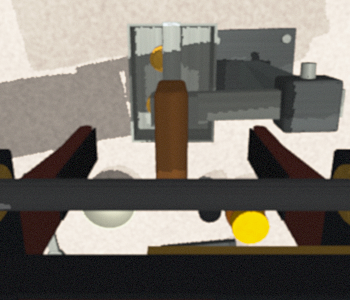

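The grip is straight in the jaws and centred (crop x 156–188, predicted 155–189). Descend and close.

Call:
{"method": "arm_command", "body": {
  "series": [
    {"linear":[0,0,0.015],"turn":0},
    {"linear":[0,0,0.015],"turn":0},
    {"linear":[0,0,0.011],"turn":0},
    {"linear":[0,0,0],"turn":0}
  ]
}}

```text
t: 4.45
ee_pos: [550.9, 188.3, 260.2]
orientation: [-2.065, -2.367, 0.001]
ft_force: [0.2, -0.9, 0.2]
width: 88.0
grasp_force: 0.0
```

Call:
{"method": "arm_command", "body": {
  "series": [
    {"linear":[0,0,0],"turn":0},
    {"linear":[0,0,0],"turn":0},
    {"linear":[0,0,0],"turn":0},
    {"linear":[0,0,0],"turn":0},
    {"linear":[0,0,0],"turn":0},
    {"linear":[0,0,0],"turn":0},
    {"linear":[0,0,0],"turn":0},
    {"linear":[0,0,0],"turn":0},
    {"linear":[0,0,0],"turn":0},
    {"linear":[0,0,0],"turn":0}
  ],
  "jaw": -1
}}

```text
t: 5.45
ee_pos: [550.9, 188.4, 260.6]
orientation: [-2.065, -2.367, 0.001]
ft_force: [-0.9, -1.0, 0.9]
width: 20.0
grasp_force: 30.0
```

```bash
python3 -c "
from st import *
st()"
```

```text
t 5.45 pos [550.9 188.4 260.6] tool y ang 7.79 q [0.31 0.34 1.71 0.   1.09 0.17] z [-0. -0. -1.] F [-0.9 -1.   0.9] M [-0.13  0.24 -0.04] w 20.0 g 30.0
```

Call:
{"method": "arm_command", "body": {
  "series": [
    {"linear":[0,0,-0.002],"turn":0},
    {"linear":[0,0,-0.004],"turn":0},
    {"linear":[0,0,-0.006],"turn":0},
    {"linear":[0,0,-0.007],"turn":0},
    {"linear":[0,0,-0.007],"turn":0},
    {"linear":[0,0,-0.006],"turn":0},
    {"linear":[0,0,-0.004],"turn":0},
    {"linear":[0,0,0],"turn":0},
    {"linear":[0,0,0],"turn":0}
  ]
}}

```text
t: 6.35
ee_pos: [551.0, 188.5, 296.6]
orientation: [-2.065, -2.367, 0.0]
ft_force: [-0.0, 0.3, -5.3]
width: 19.7
grasp_force: 30.0
```

```bash
python3 - <<'E'
from st import *
st(); c=cam('scene'); a=c[0][130:300,190:380]; cv2.imwrite('pics/s1.png',cv2.resize(a,None,fx=3,fy=3,interpolation=cv2.INTER_CUBIC))
E
```

```text
t 6.35 pos [551.  188.5 296.6] tool y ang 7.79 q [ 0.31  0.3   1.68 -0.    1.16  0.17] z [-0. -0. -1.] F [-0.   0.3 -5.3] M [-0.08  0.01 -0.01] w 19.7 g 30.0
```

View pics/s1.png

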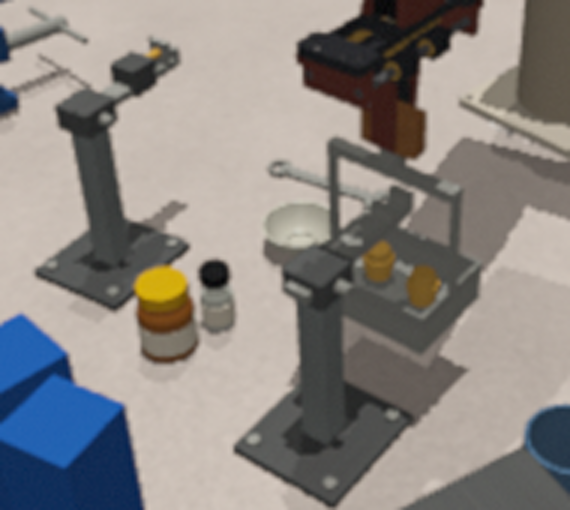

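The tote is off the floor, level, with both couplings in it (crop (380,262), (425,287)). Now withdraw along the arm.

Call:
{"method": "arm_command", "body": {
  "series": [
    {"linear":[0,-0.005,0],"turn":0},
    {"linear":[0,-0.012,0],"turn":0},
    {"linear":[0,-0.017,0],"turn":0},
    {"linear":[0,-0.02,0],"turn":0},
    {"linear":[0,-0.02,0],"turn":0},
    {"linear":[0,-0.02,0],"turn":0},
    {"linear":[0,-0.017,0],"turn":0},
    {"linear":[0,-0.012,0],"turn":0},
    {"linear":[0,-0.005,0],"turn":0},
    {"linear":[0,0,0],"turn":0}
  ]
}}

```text
t: 7.4
ee_pos: [423.8, 171.1, 296.9]
orientation: [2.065, 2.367, 0.0]
ft_force: [-0.1, 0.3, -5.4]
width: 19.8
grasp_force: 30.0
```

Call:
{"method": "arm_command", "body": {
  "series": [
    {"linear":[-0.006,0,0],"turn":0},
    {"linear":[-0.013,0,0],"turn":0},
    {"linear":[-0.02,0,0],"turn":0},
    {"linear":[-0.026,0,0],"turn":0},
    {"linear":[-0.03,0,0],"turn":0},
    {"linear":[-0.03,0,0],"turn":0},
    {"linear":[-0.03,0,0],"turn":0},
    {"linear":[-0.03,0,0],"turn":0},
    {"linear":[-0.03,0,0],"turn":0},
    {"linear":[-0.03,0,0],"turn":0}
  ]
}}

```text
t: 8.4
ee_pos: [457.6, -74.1, 296.6]
orientation: [2.066, 2.366, -0.0]
ft_force: [0.4, -0.4, -5.5]
width: 19.9
grasp_force: 30.0
```

Call:
{"method": "arm_command", "body": {
  "series": [
    {"linear":[-0.03,0,0],"turn":0},
    {"linear":[-0.03,0,0],"turn":0},
    {"linear":[-0.03,0,0],"turn":0},
    {"linear":[-0.026,0,0],"turn":0},
    {"linear":[-0.021,0,0],"turn":0},
    {"linear":[-0.015,0,0],"turn":0},
    {"linear":[-0.008,0,0],"turn":0},
    {"linear":[-0.003,0,0],"turn":0},
    {"linear":[0,0,0],"turn":0},
    {"linear":[0,0,0],"turn":0}
  ]
}}

```text
t: 9.4
ee_pos: [479.5, -232.4, 296.6]
orientation: [-2.064, -2.368, -0.0]
ft_force: [0.5, 0.0, -5.7]
width: 19.7
grasp_force: 30.0
```

```bash
python3 - <<'E'
from st import *
st(); c=cam('wrist'); cv2.imwrite('pics/w4.png',c[0]); print((-c[2].T@c[3]).round(), proj(c,[524,-187.5,217]))
E
```

```text
t 9.4 pos [ 479.5 -232.4  296.6] tool y ang 7.83 q [-0.47  0.22  1.78  0.    1.14 -0.61] z [-0.  0. -1.] F [ 0.5  0.  -5.7] M [-0.07  0.06  0.  ] w 19.7 g 30.0
[ 470. -167.  438.] [390.24242084 164.70979481]
```

View pics/w4.png

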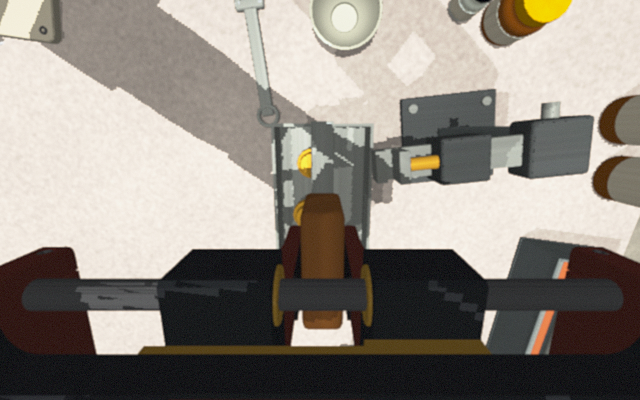

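The wrist view shows the keeper: nose around (380,165), pocket near (398,165), orange at (425,162), block (465,158), head (550,148). I will enlarge it once to get the axis direction and pocket position.

```bash
python3 - <<'E'
import cv2
a=cv2.imread('pics/w4.png')[110:210,360:600]
cv2.imwrite('pics/w4z.png',cv2.resize(cv2.convertScaleAbs(a,alpha=1.6,beta=10),(792,330),interpolation=cv2.INTER_CUBIC))
E
```

```text
(no output)
```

View pics/w4z.png

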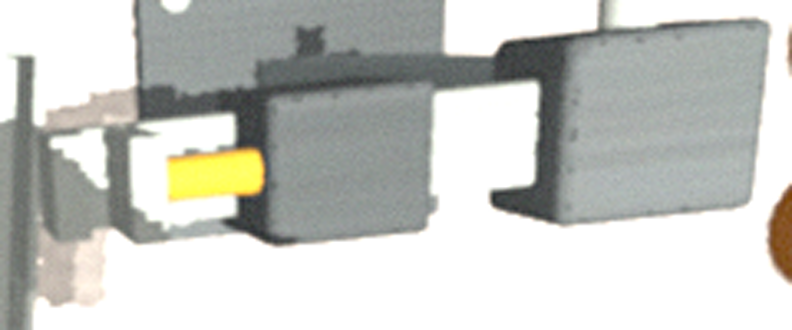

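```bash
python3 - <<'E'
from st import *
st();c=cam('wrist')
g=lambda p,z:onz(c,360+p[0]/3.3,110+p[1]/3.3,z)[:2]
a=lambda d:np.degrees(np.arctan2(d[1],d[0])).round(1)
H=[g(p,215) for p in((572,35),(768,22),(750,207),(560,222))]
B=[g(p,226) for p in((270,90),(432,82),(425,230),(268,238))]
for n,Q in(('head',H),('block',B)):
    print(n,np.mean(Q,0).round(1),'x',a(Q[1]-Q[0]),a(Q[2]-Q[3]),'y-90',a(Q[0]-Q[3])-90,a(Q[1]-Q[2])-90,[np.linalg.norm(Q[i]-Q[i-1]).round(1) for i in range(4)])
print('orange axis',a(g((262,170),220)-g((168,178),220)))
m=np.mean(H,0)-np.mean(B,0);print('centers',a(m),np.linalg.norm(m))
print('nose f/r',g((50,185),217),g((105,180),217),'plate front/back',g((128,175),231),g((168,175),231))
E
```

```text
t 9.45 pos [ 479.5 -232.3  296.7] tool y ang 7.84 q [-0.47  0.22  1.78  0.    1.14 -0.61] z [-0.  0. -1.] F [-1.  -0.1 -5.1] M [-0.07  0.05  0.01] w 19.9 g 30.0
head [ 647.  -157.9] x 11.5 12.5 y-90 13.799999999999997 14.599999999999994 [np.float64(41.7), np.float64(42.5), np.float64(41.0), np.float64(43.0)]
block [ 574.1 -175.3] x 10.6 10.8 y-90 12.599999999999994 12.900000000000006 [np.float64(31.9), np.float64(34.1), np.float64(31.8), np.float64(34.2)]
orange axis 12.7
centers 13.4 74.93304335097216
nose f/r [ 513.12420696 -189.9632134 ] [ 525.2016943  -187.15953295] plate front/back [ 526.33005138 -184.2085765 ] [ 534.68530702 -183.05697909]
```

Call:
{"method": "arm_command", "body": {
  "series": [
    {"linear":[0,0,0],"turn":-0.044},
    {"linear":[0.004,0,0],"turn":-0.043},
    {"linear":[0.009,0,0.003],"turn":0},
    {"linear":[0.009,0,0.006],"turn":0},
    {"linear":[0.008,0,0.006],"turn":0},
    {"linear":[0.005,0,0.004],"turn":0},
    {"linear":[0,0,0.001],"turn":0},
    {"linear":[0,0,0],"turn":0},
    {"linear":[0,0,0],"turn":0}
  ]
}}

```text
t: 10.4
ee_pos: [472.3, -199.2, 276.9]
orientation: [1.96, 2.454, 0.0]
ft_force: [0.2, 0.1, -4.9]
width: 20.0
grasp_force: 30.0
```

Call:
{"method": "arm_command", "body": {
  "series": [
    {"linear":[0,0.003,0],"turn":0},
    {"linear":[0,0.006,0],"turn":0},
    {"linear":[0,0.008,0],"turn":0},
    {"linear":[0,0.008,0],"turn":0},
    {"linear":[0,0.006,0],"turn":0},
    {"linear":[0,0.003,0],"turn":0},
    {"linear":[0,0.001,0],"turn":0},
    {"linear":[0,0,0],"turn":0},
    {"linear":[0,0,0],"turn":0}
  ]
}}

```text
t: 11.3
ee_pos: [505.9, -191.2, 276.6]
orientation: [-1.96, -2.455, 0.0]
ft_force: [0.2, 0.4, -6.1]
width: 20.3
grasp_force: 30.0
```

```bash
cat > k.py <<'E'
from st import *
o,R=st(); c=np.radians(12.8);e=np.array([np.cos(c),np.sin(c)]);n=np.array([-e[1],e[0]]);d=o['ee_pos'][:2]-[647,-158]
print('along',(d@e).round(2),'side',(d@n).round(2),'Fe',(o['ft_force'][:2]@e).round(2),'Fn',(o['ft_force'][:2]@n).round(2))
E
python3 k.py
```

```text
t 11.3 pos [ 505.9 -191.2  276.6] tool y ang 12.77 q [-0.38  0.26  1.78 -0.    1.1  -0.61] z [-0.  0. -1.] F [ 0.2  0.4 -6.1] M [-0.03  0.04 -0.03] w 20.3 g 30.0
along -144.95 side -1.09 Fe 0.26 Fn 0.3
```

Call:
{"method": "arm_command", "body": {
  "series": [
    {"linear":[0,0.002,0],"turn":0},
    {"linear":[0,0.002,0],"turn":0},
    {"linear":[0,0.002,0],"turn":0},
    {"linear":[0,0.002,0],"turn":0},
    {"linear":[0,0,0],"turn":0},
    {"linear":[0,0,0],"turn":0}
  ]
}}

```text
t: 11.9
ee_pos: [513.9, -189.4, 276.6]
orientation: [-1.96, -2.455, 0.0]
ft_force: [-0.8, 0.2, -5.3]
width: 19.9
grasp_force: 30.0
```

```bash
python3 k.py
```

```text
t 11.9 pos [ 513.9 -189.4  276.6] tool y ang 12.78 q [-0.37  0.27  1.77 -0.    1.1  -0.6 ] z [-0.  0. -1.] F [-0.8  0.2 -5.3] M [-0.11 -0.    0.02] w 19.9 g 30.0
along -136.7 side -1.13 Fe -0.7 Fn 0.34
```

Call:
{"method": "arm_command", "body": {
  "series": [
    {"linear":[0,0.001,0],"turn":0},
    {"linear":[0,0.001,0],"turn":0},
    {"linear":[0,0.001,0],"turn":0},
    {"linear":[0,0.001,0],"turn":0},
    {"linear":[0,0.001,0],"turn":0},
    {"linear":[0,0,0],"turn":0},
    {"linear":[0,0,0],"turn":0}
  ]
}}

```text
t: 12.6
ee_pos: [518.8, -188.3, 276.6]
orientation: [-1.96, -2.455, 0.0]
ft_force: [0.0, -0.4, -4.9]
width: 20.0
grasp_force: 30.0
```

```bash
python3 k.py
```

```text
t 12.6 pos [ 518.8 -188.3  276.6] tool y ang 12.78 q [-0.37  0.28  1.76 -0.    1.11 -0.59] z [-0. -0. -1.] F [ 0.  -0.4 -4.9] M [-0.06  0.07  0.03] w 20.0 g 30.0
along -131.74 side -1.16 Fe -0.05 Fn -0.41
```

No contact yet at -131.7. I'll continue in 2 mm bites.

Call:
{"method": "arm_command", "body": {
  "series": [
    {"linear":[0,0.001,0],"turn":0},
    {"linear":[0,0.001,0],"turn":0},
    {"linear":[0,0.001,0],"turn":0},
    {"linear":[0,0,0],"turn":0},
    {"linear":[0,0,0],"turn":0}
  ]
}}

```text
t: 13.1
ee_pos: [521.4, -187.7, 276.6]
orientation: [-1.96, -2.454, 0.001]
ft_force: [-2.5, -0.2, -4.5]
width: 19.9
grasp_force: 30.0
```

```bash
python3 k.py
```

```text
t 13.1 pos [ 521.4 -187.7  276.6] tool y ang 12.78 q [-0.37  0.28  1.76 -0.    1.11 -0.59] z [-0.001 -0.    -1.   ] F [-2.5 -0.2 -4.5] M [-0.19  0.54  0.03] w 19.9 g 30.0
along -129.02 side -1.15 Fe -2.44 Fn 0.36
```

Call:
{"method": "arm_command", "body": {
  "series": [
    {"linear":[0,0.001,0],"turn":0},
    {"linear":[0,0.001,0],"turn":0},
    {"linear":[0,0,0],"turn":0},
    {"linear":[0,0,0],"turn":0}
  ]
}}

```text
t: 13.5
ee_pos: [523.6, -187.2, 276.6]
orientation: [-1.96, -2.455, 0.0]
ft_force: [-4.0, -0.9, -4.4]
width: 19.8
grasp_force: 30.0
```

```bash
python3 k.py
```

```text
t 13.5 pos [ 523.6 -187.2  276.6] tool y ang 12.78 q [-0.36  0.28  1.75 -0.    1.11 -0.59] z [-0.  0. -1.] F [-4.  -0.9 -4.4] M [-0.12  0.67  0.06] w 19.8 g 30.0
along -126.84 side -1.1 Fe -4.08 Fn -0.0
```

Call:
{"method": "arm_command", "body": {
  "series": [
    {"linear":[0,0.001,0],"turn":0},
    {"linear":[0,0.001,0],"turn":0},
    {"linear":[0,0,0],"turn":0},
    {"linear":[0,0,0],"turn":0}
  ]
}}

```text
t: 13.9
ee_pos: [525.5, -186.7, 276.6]
orientation: [-1.96, -2.455, 0.0]
ft_force: [-3.0, -1.0, -3.7]
width: 19.9
grasp_force: 30.0
```

```bash
python3 k.py
```

```text
t 13.9 pos [ 525.5 -186.7  276.6] tool y ang 12.78 q [-0.36  0.28  1.75 -0.    1.11 -0.59] z [-0.  0. -1.] F [-3.  -1.  -3.7] M [-0.14  0.83  0.05] w 19.9 g 30.0
along -124.81 side -1.11 Fe -3.11 Fn -0.34
```

```bash
cat > avg.py <<'E'
from h import *
c=np.radians(12.8);e=np.array([np.cos(c),np.sin(c)]);n=np.array([-e[1],e[0]]);A=[]
for i in range(16):
    ctrl.get_image('wrist');o=ctrl.get_obs();A.append([o['ft_force'][:2]@e,o['ft_force'][:2]@n,o['ft_force'][2],o['moment'][:2]@e,o['moment'][:2]@n,(o['ee_pos'][:2]-[647,-158])@e,o['ee_pos'][2]])
A=np.array(A);print('Fe Fn Fz Me Mn along z',A.mean(0).round(3),(A.std(0)/4).round(3))
E
python3 avg.py
```

```text
Fe Fn Fz Me Mn along z [-4.04200e+00  7.58000e-01 -4.30600e+00  9.00000e-02  8.49000e-01
 -1.24779e+02  2.76635e+02] [0.138 0.108 0.144 0.011 0.008 0.006 0.003]
```

Call:
{"method": "arm_command", "body": {
  "series": [
    {"linear":[0,0.001,0],"turn":0},
    {"linear":[0,0.001,0],"turn":0},
    {"linear":[0,0.001,0],"turn":0},
    {"linear":[0,0,0],"turn":0},
    {"linear":[0,0,0],"turn":0}
  ]
}}

```text
t: 15.2
ee_pos: [528.5, -186.0, 276.6]
orientation: [-1.96, -2.455, 0.0]
ft_force: [-5.4, 0.4, -3.9]
width: 19.8
grasp_force: 30.0
```

```bash
python3 avg.py
```

```text
Fe Fn Fz Me Mn along z [-4.69700e+00  1.48600e+00 -4.17400e+00  2.73000e-01  1.03600e+00
 -1.21773e+02  2.76641e+02] [0.139 0.087 0.108 0.007 0.008 0.007 0.003]
```

Call:
{"method": "arm_command", "body": {
  "series": [
    {"linear":[0,0.0005,0],"turn":0},
    {"linear":[0,0.0005,0],"turn":0},
    {"linear":[0,0,0],"turn":0},
    {"linear":[0,0,0],"turn":0}
  ]
}}

```text
t: 16.4
ee_pos: [529.4, -185.8, 276.6]
orientation: [-1.96, -2.455, 0.0]
ft_force: [-5.6, 1.2, -3.5]
width: 19.9
grasp_force: 30.0
```

```bash
python3 avg.py
```

```text
Fe Fn Fz Me Mn along z [  -4.993    1.759   -3.849    0.305    1.097 -120.814  276.645] [0.153 0.093 0.138 0.008 0.007 0.003 0.003]
```

Call:
{"method": "arm_command", "body": {
  "series": [
    {"linear":[0,0,0.001],"turn":0},
    {"linear":[0,0,0.001],"turn":0},
    {"linear":[0,0,0.001],"turn":0},
    {"linear":[0,0,0.001],"turn":0},
    {"linear":[0,0,0.001],"turn":0},
    {"linear":[0,0,0],"turn":0}
  ]
}}

```text
t: 17.8
ee_pos: [529.6, -186.2, 271.8]
orientation: [1.96, 2.454, -0.001]
ft_force: [-5.3, -1.7, -3.8]
width: 19.2
grasp_force: 30.0
```

```bash
python3 k.py
```

```text
t 17.8 pos [ 529.6 -186.2  271.8] tool y ang 12.78 q [-0.36  0.3   1.75 -0.    1.1  -0.58] z [ 0.    -0.001 -1.   ] F [-5.3 -1.7 -3.8] M [-0.27  1.07  0.02] w 19.2 g 30.0
along -120.69 side -1.53 Fe -5.52 Fn -0.46
```

Call:
{"method": "arm_command", "body": {
  "series": [
    {"linear":[0,0,0.001],"turn":0},
    {"linear":[0,0,0.001],"turn":0},
    {"linear":[0,0,0],"turn":0}
  ]
}}

```text
t: 18.1
ee_pos: [529.7, -186.3, 269.8]
orientation: [1.96, 2.454, -0.001]
ft_force: [-5.0, -0.9, -3.9]
width: 19.8
grasp_force: 30.0
```

```bash
python3 k.py
```

```text
t 18.1 pos [ 529.7 -186.3  269.8] tool y ang 12.78 q [-0.36  0.3   1.75 -0.    1.1  -0.58] z [ 0.    -0.001 -1.   ] F [-5.  -0.9 -3.9] M [-0.22  1.08  0.04] w 19.8 g 30.0
along -120.67 side -1.57 Fe -5.1 Fn 0.22
```

Call:
{"method": "arm_command", "body": {
  "series": [
    {"linear":[0,0,0.001],"turn":0},
    {"linear":[0,0,0.001],"turn":0},
    {"linear":[0,0,0.001],"turn":0},
    {"linear":[0,0,0],"turn":0}
  ]
}}

```text
t: 18.5
ee_pos: [529.7, -186.3, 266.8]
orientation: [1.96, 2.454, -0.001]
ft_force: [-5.0, -1.3, -4.2]
width: 20.0
grasp_force: 30.0
```

```bash
python3 k.py
```

```text
t 18.5 pos [ 529.7 -186.3  266.8] tool y ang 12.78 q [-0.36  0.3   1.75 -0.    1.09 -0.58] z [ 0.    -0.001 -1.   ] F [-5.  -1.3 -4.2] M [-0.33  1.03  0.01] w 20.0 g 30.0
along -120.65 side -1.6 Fe -5.16 Fn -0.21
```

The bar is inside behind the nose. The last 6 mm go slowly.

Call:
{"method": "arm_command", "body": {
  "series": [
    {"linear":[0,0,0.001],"turn":0},
    {"linear":[0,0,0.001],"turn":0},
    {"linear":[0,0,0.001],"turn":0},
    {"linear":[0,0,0.001],"turn":0},
    {"linear":[0,0,0.0005],"turn":0},
    {"linear":[0,0,0.0005],"turn":0},
    {"linear":[0,0,0],"turn":0}
  ]
}}

```text
t: 19.2
ee_pos: [529.8, -186.3, 261.9]
orientation: [1.96, 2.454, -0.001]
ft_force: [-5.1, -2.1, -3.8]
width: 19.9
grasp_force: 30.0
```

```bash
python3 k.py
```

```text
t 19.2 pos [ 529.8 -186.3  261.9] tool y ang 12.78 q [-0.36  0.31  1.75 -0.    1.08 -0.58] z [ 0.001 -0.001 -1.   ] F [-5.1 -2.1 -3.8] M [-0.33  1.02  0.05] w 19.9 g 30.0
along -120.59 side -1.65 Fe -5.41 Fn -0.89
```

Call:
{"method": "arm_command", "body": {
  "series": [
    {"linear":[0,0,0.0005],"turn":0},
    {"linear":[0,0,0.0003],"turn":0},
    {"linear":[0,0,0.0003],"turn":0},
    {"linear":[0,0,0],"turn":0}
  ]
}}

```text
t: 19.6
ee_pos: [529.8, -186.3, 260.9]
orientation: [1.96, 2.454, -0.0]
ft_force: [-5.2, -0.7, -4.4]
width: 20.0
grasp_force: 30.0
```

```bash
python3 k.py
```

```text
t 19.6 pos [ 529.8 -186.3  260.9] tool y ang 12.78 q [-0.36  0.31  1.76 -0.    1.08 -0.58] z [ 0.001 -0.001 -1.   ] F [-5.2 -0.7 -4.4] M [-0.32  1.07  0.05] w 20.0 g 30.0
along -120.57 side -1.66 Fe -5.22 Fn 0.44
```

Call:
{"method": "arm_command", "body": {
  "series": [
    {"linear":[0,0,0.0003],"turn":0},
    {"linear":[0,0,0.0002],"turn":0},
    {"linear":[0,0,0],"turn":0},
    {"linear":[0,0,0],"turn":0}
  ]
}}

```text
t: 20.0
ee_pos: [529.8, -186.3, 260.6]
orientation: [1.96, 2.454, -0.0]
ft_force: [-6.1, -0.6, -0.7]
width: 19.8
grasp_force: 30.0
```

Call:
{"method": "arm_command", "body": {
  "series": [
    {"linear":[0,0,0.0002],"turn":0},
    {"linear":[0,0,0.0001],"turn":0},
    {"linear":[0,0,0],"turn":0},
    {"linear":[0,0,0],"turn":0}
  ]
}}

```text
t: 20.4
ee_pos: [529.8, -186.3, 260.6]
orientation: [1.96, 2.454, -0.0]
ft_force: [-5.4, -0.9, 0.4]
width: 19.6
grasp_force: 30.0
```

```bash
python3 k.py
```

```text
t 20.4 pos [ 529.8 -186.3  260.6] tool y ang 12.78 q [-0.36  0.31  1.76 -0.    1.08 -0.58] z [ 0.001 -0.001 -1.   ] F [-5.4 -0.9  0.4] M [-0.14  1.35  0.07] w 19.6 g 30.0
along -120.53 side -1.69 Fe -5.44 Fn 0.36
```

Down on the floor (z 260.6 as on the plain hook, weight gone). Ease back to the nose.

Call:
{"method": "arm_command", "body": {
  "series": [
    {"linear":[0,-0.0003,0],"turn":0},
    {"linear":[0,-0.0003,0],"turn":0},
    {"linear":[0,-0.0003,0],"turn":0},
    {"linear":[0,0,0],"turn":0},
    {"linear":[0,0,0],"turn":0}
  ]
}}

```text
t: 20.9
ee_pos: [529.7, -186.3, 260.6]
orientation: [1.959, 2.453, 0.002]
ft_force: [-2.0, 0.8, 3.7]
width: 19.7
grasp_force: 30.0
```

```bash
python3 avg.py
```

```text
Fe Fn Fz Me Mn along z [-9.10000e-01  1.40000e-01  5.24800e+00 -2.50000e-02  2.23000e-01
 -1.20714e+02  2.60599e+02] [0.157 0.134 0.159 0.008 0.011 0.003 0.003]
```

Call:
{"method": "arm_command", "body": {
  "series": [
    {"linear":[0,0,-0.0002],"turn":0},
    {"linear":[0,0,0],"turn":0}
  ]
}}

```text
t: 21.9
ee_pos: [529.5, -186.4, 260.6]
orientation: [1.959, 2.453, 0.001]
ft_force: [-0.3, -1.6, 5.7]
width: 19.4
grasp_force: 30.0
```

Call:
{"method": "arm_command", "body": {
  "series": [
    {"linear":[0,0,0],"turn":0},
    {"linear":[0,0,0],"turn":0},
    {"linear":[0,0,0],"turn":0},
    {"linear":[0,0,0],"turn":0},
    {"linear":[0,0,0],"turn":0},
    {"linear":[0,0,0],"turn":0},
    {"linear":[0,0,0],"turn":0},
    {"linear":[0,0,0],"turn":0}
  ],
  "jaw": 1
}}

```text
t: 22.7
ee_pos: [528.7, -186.1, 260.0]
orientation: [1.96, 2.455, 0.0]
ft_force: [-0.0, 0.1, -0.4]
width: 80.9
grasp_force: 0.0
```

Call:
{"method": "arm_command", "body": {
  "series": [
    {"linear":[0,0,-0.005],"turn":0},
    {"linear":[0,0,-0.01],"turn":0},
    {"linear":[0,0,-0.02],"turn":0},
    {"linear":[0,0,-0.03],"turn":0},
    {"linear":[0,0,-0.03],"turn":0},
    {"linear":[0,0,-0.02],"turn":0},
    {"linear":[0,0,0],"turn":0},
    {"linear":[0,0,0],"turn":0}
  ]
}}

```text
t: 23.5
ee_pos: [528.6, -186.0, 375.2]
orientation: [1.96, 2.454, 0.0]
ft_force: [0.2, -1.4, -0.1]
width: 88.0
grasp_force: 0.0
```

```bash
python3 - <<'E'
from st import *
st(); w=cam('wrist'); S=cam('scene');x=np.zeros((600,800,3),np.uint8)
x[:300,:480]=cv2.resize(w[0],(480,300)); x[300:,:300]=cv2.resize(S[0][130:230,200:300],(300,300),interpolation=cv2.INTER_CUBIC)
x[300:,310:790]=cv2.resize(w[0][90:260,200:472],(480,300),interpolation=cv2.INTER_CUBIC)
x[:290,490:790]=cv2.resize(S[0][110:260,190:345],(300,290),interpolation=cv2.INTER_CUBIC)
cv2.imwrite('pics/fin.png',x)
E
```

```text
t 23.5 pos [ 528.6 -186.   375.2] tool y ang 12.78 q [-0.36  0.2   1.63  0.    1.31 -0.58] z [ 0.001 -0.    -1.   ] F [ 0.2 -1.4 -0.1] M [-0.04  0.09  0.01] w 88.0 g 0.0
```

View pics/fin.png

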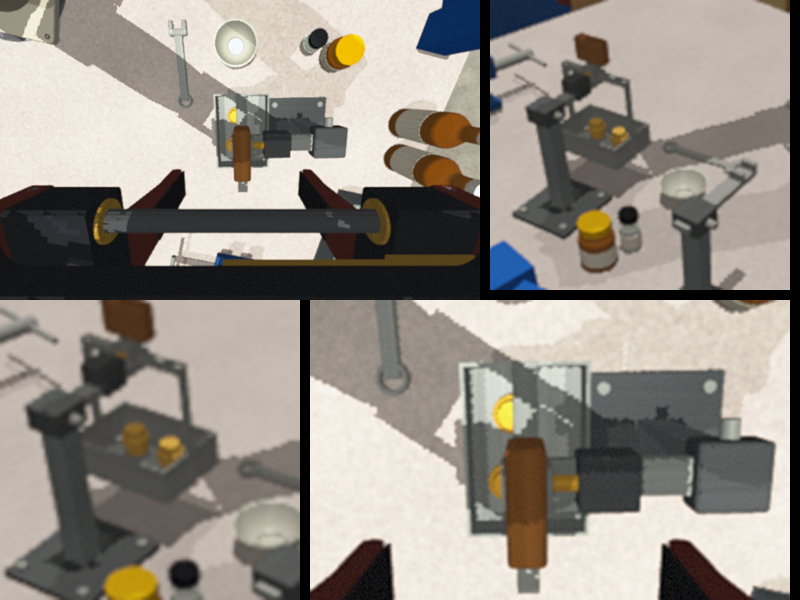

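The final views show the tote hanging level on the keeper hook, both couplings in the tray, and the bystanders unmoved. I will check the grip height once, then hand in.

```bash
python3 - <<'E'
from h import *
def cen(c,b):
    x0,y0,x1,y1=b;m=cv2.inRange(cv2.cvtColor(c[0],cv2.COLOR_BGR2HSV)[y0:y1,x0:x1],(3,110,30),(16,255,220))
    n,l,s,ce=cv2.connectedComponentsWithStats(m);i=1+np.argmax(s[1:,4]);return ce[i]+[x0,y0],s[i,4]
T,S=cam('top'),cam('scene');s,ns=cen(S,(225,122,260,148));w=cam('wrist');q,nq=cen(w,(305,165,345,245))
p=tri(w,q,S,s);print(s,ns,q,nq,p)
if abs(p[0][2]-257)<6: print(ctrl.close_job())
E
```

```text
[242.06701031 135.28865979] 194 [322.92317148 205.07006761] 1627 (array([ 529.0183189 , -188.42688117,  256.46117215]), np.float64(0.8118880678257697))
the job is handed in; nothing more can be done
None
```

The tote now hangs home on the spring-keeper hook, level with both couplings in it; the gripper is open and clear, and the job was handed in at about 24 s of the 61 s allowed.

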